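# Match the old cupboard bracket

### The job

An old cupboard bracket lies in the middle of the round wooden board. Take the new bracket of the same shape out of the cutlery tray, lay it flat on the board close beside the old one, without overlapping it, and let go. Leave the other new bracket where it lies in the tray.

Things in the scene. Friction and masses are not known exactly. Their poses are not given: they have to be found in the camera images.
- new_corner: New bright steel L bracket, 75 x 75 mm, arms 20 mm wide, 10 mm thick, 0.18 kg, flat and loose in a compartment of the tray, any yaw. Origin on its underside below the centre of mass, z up. Its arms run along +x and +y from the outer corner at (-26.5, -26.5) mm; the x arm has centre line y = -16.5 mm and is free of the other arm from x = -6.5 to 48.5 mm (the y arm likewise).
- new_tee: New bright steel T bracket, size, mass and origin as the L. Stem on y = 0, free from x -6 to 49 mm; crossbar 75 mm along y, from x -26 to -6 mm. The wooden tray at the robot's left has three 137 x 140 mm compartments (floor 5 mm above the counter, walls 35 mm high): one L, one T, one straight strip (never wanted), in any order.
- old_corner: Old dark steel L bracket, same shape, size and frame as the new one. If its y is below -0.2 m it is the sample, lying loose in the middle of a fixed round wooden board at the robot's right (300 mm across, 12 mm thick, the rest of it empty; origin at the board's top face). Otherwise it is out of sight under the fixed upturned bowl ahead (y about -0.13 m, 55 mm high) and not needed.
- old_tee: Old dark steel T bracket, same shape, size and frame as the new one. If its y is below -0.2 m it is the sample, lying loose in the middle of a fixed round wooden board at the robot's right (300 mm across, 12 mm thick, the rest of it empty; origin at the board's top face). Otherwise it is out of sight under the fixed upturned bowl ahead (y about -0.13 m, 55 mm high) and not needed.
There are look-alikes about, which are no part of the job. Leave any blue or red look-alike of the old_tee alone.

How it is judged (in metres and radians):
At the end, for the whole second after the job is handed in: The new bracket of the same shape as the old one on the board lies flat (within 10 degrees) and at rest on the board, its origin within 130 mm of the old one's, at any yaw, not lying on the old one; the other new bracket is within 50 mm of where it started (((world y of old_corner below -0.2 m and horizontal distance between new_corner and old_corner below 0.13 m and height (world z) of new_corner between 0.008 and 0.018 m and angle between new_corner's own z axis and vertical below 0.17 rad and linear speed of new_corner below 0.02 m/s and distance of new_tee from where it was at the start of the episode below 0.05 m) or (world y of old_tee below -0.2 m and horizontal distance between new_tee and old_tee below 0.13 m and height (world z) of new_tee between 0.008 and 0.018 m and angle between new_tee's own z axis and vertical below 0.17 rad and linear speed of new_tee below 0.02 m/s and distance of new_corner from where it was at the start of the episode below 0.05 m))); the robot touches nothing.
It fails at once if the bracket that does not match is lifted out of the tray ((world y of old_corner below -0.2 m and height (world z) of new_tee above 0.05 m) or (world y of old_tee below -0.2 m and height (world z) of new_corner above 0.05 m)).
It also fails if it takes over 35 s, if anything falls off the work surface, if the arm or the gripper's body presses on something with over 40 N, if the wrist force passes 120 N, or if a joint passes its speed limit or range.

### The arm

A 6-joint arm with a two-finger parallel gripper is mounted at the origin on the work surface. World frame = base frame: x ahead of the robot, y to its left, z up, the work surface at z = 0. Lengths are in mm, angles in rad, forces in N, time in s.
With the tool pointing down it reaches from about 275 to 825 mm from the base axis. Payload 4.9 kg.
Tool frame: the origin (TCP) lies at the very end of the fingers, on their centre line; the grasp point (between the pads) lies 19 mm behind it; z points along the fingers, y is the line along which they close (so a half turn about z gives the same grasp; the last joint's range is limited). The gripper opens to 85 mm and grips with 20 to 120 N. Pads are 22 mm wide; open, the fingers measure 114 mm over their backs; the gripper's body (76 mm by 85 mm) begins 54 mm behind the grasp point. The pads swing forward as they close: fully open they stand 13 mm farther back than shut.
Start: joints at [0.984, 0.326, -0.193, 1.052, 0, 1.437], TCP at [240.614, 494.594, 202.081] pointing down, gripper open.
Joint ranges: [-2.65, 2.65], [-0.97, 1.79], [-1.3, 1.35], [-1.93, 2.1], [-1.47, 1.37], [-3.14, 3.14]. Speed limits (rad/s): [2.57, 2.57, 3.14, 3.14, 3.14, 3.14].

### API

Orientations are given as [roll, pitch, yaw] about the fixed x, y, z axes, in that order (R = Rz(yaw) Ry(pitch) Rx(roll)).
In Python, from bench import bot, solve_ik, imaging gives the robot as it stands. Calls block until the motion is done:
- bot.move_ptp(position, orientation): joint-space move of the TCP to a pose.
- bot.movel(position, rot=None, max_speed=150, threshold=None): straight line of the TCP; rot=None keeps the orientation; max_speed is the mean speed in mm/s. With threshold (N) it stops when the force on the tool has changed by that much, and returns True; else False.
- bot.move_j(angles): joint-space move.
- bot.grip(opening, effort=None): opening from 0.0 (shut) to 1.0 (fully open); effort is the grip in N (None keeps the last); returns when the fingers have stopped.
- bot.dwell(seconds).
- solve_ik(position, orientation): joint angles nearest the present ones, or None.
- bot.get_state(): the state.
- imaging.capture(name): name is "scene" or "top" or "wrist"; returns the picture (384x512x3 uint8, blue, green, red); there is no depth.
- imaging.camera_model(name): a dict with "K" (3x3 intrinsics, pixels), "position" and "rotation" of the camera in the world. Camera axes: x right, y up, looking along -z (the intrinsics and any distortion apply to the point x, -y, -z); pixel columns grow to the right and rows downward; lengths in mm; the calibration is good to about 2 mm. A picture is of the moment at which its call begins: read the wrist's pose just before it. camera_model takes no time and is no camera call; for the wrist camera it gives the pose at the moment of the call.
A pose or a line that the arm cannot do raises bot.IKError and nothing moves.
- bot.sign_off(): hands the job in; it is judged then, once.
The state is a dict: "t": time; "qpos": joint angles; "joint_velocities": joint speeds; "effort": joint torques, N m; "tcp_pos": TCP position; "orientation": TCP orientation; "contact_force": force on the tool from outside, world axes, zero at the start; "wrist_torque": the same for the moment, N m; "opening": opening from 0.0 (shut) to 1.0 (fully open); "gripper_force": force on a finger pad.
Only numpy, scipy, OpenCV 4.12 (cv2) and the standard library are available. Lean on these libraries where they do the work, as an engineer would, in place of code of your own. Each camera call takes 0.05 s, during which the arm holds its last target. There are 200 camera calls.

## Working session

There is one attempt and no reset: what is moved stays moved. The work goes in short steps, each a Python script; the robot and the scene stay as the last script left them, time stands still between calls to the robot, and variables do not carry over. Pictures are saved under pics/ and viewed, at most 10 in all, crops included, and the job is handed in when it is done.

```bash
mkdir -p pics
python3 - <<'E'
from bench import bot, imaging
import cv2, numpy as np
a=imaging.capture("top"); b=imaging.capture("scene")
cv2.imwrite("pics/top.png",a); cv2.imwrite("pics/scene.png",b)
for n in("top","scene"):
    m=imaging.camera_model(n); print(n,{k:np.round(v,3).tolist() if not isinstance(v,str) else v for k,v in m.items()})
s=bot.get_state(); print(s["t"],s["orientation"],s["opening"])
E
```

```text
top {'K': [[463.996, 0.0, 252.174], [0.0, 463.996, 196.505], [0.0, 0.0, 1.0]], 'position': [292.024, 11.712, 1048.337], 'rotation': [0.173, -0.011, -1.569]}
scene {'K': [[380.823, 0.0, 252.67], [0.0, 380.823, 187.358], [0.0, 0.0, 1.0]], 'position': [1005.695, -375.523, 772.509], 'rotation': [0.724, 0.011, 0.925]}
0.1 [-3.14002461e+00 -2.50393344e-04  2.68880457e+00] 1.0012545281933165
```

View pics/top.png

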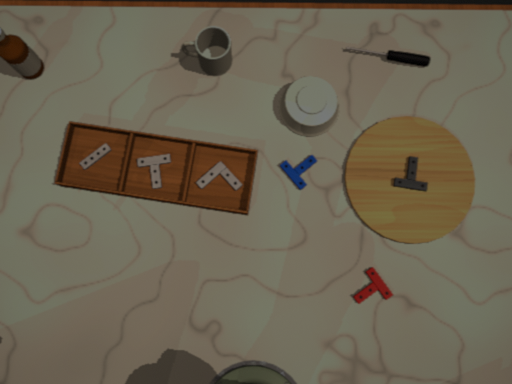

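View pics/scene.png

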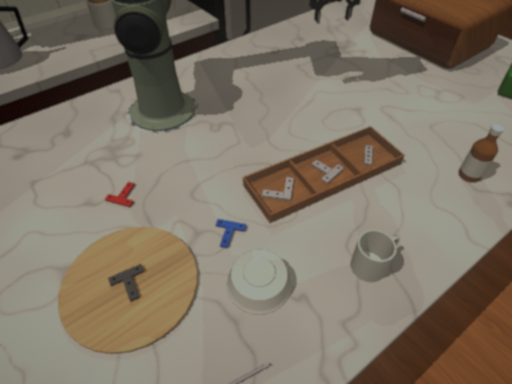

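The top view shows a dark T on the board at (411,175), with blue (298,171) and red (373,286) look-alike T's on the counter. In the tray are the strip at (95,155), the T at (155,168) and the L at (219,175). The sample is dark and lies on the board, so it is old_tee, and the wanted part is the tray T at (155,168). I'll confirm this in one crop and measure at the same time.

```bash
cat > h.py <<'E'
from bench import bot, solve_ik, imaging
import cv2, numpy as np
from scipy.spatial.transform import Rotation as Ro
from scipy.optimize import minimize
TEE=np.array([[-26,-37.5],[-6,-37.5],[-6,-10],[49,-10],[49,10],[-6,10],[-6,37.5],[-26,37.5]])
def rot(m):
    r=np.array(m["rotation"]); return r if r.shape==(3,3) else Ro.from_euler("xyz",r).as_matrix()
def back(m,uv,z):
    uv=np.atleast_2d(uv).astype(float); d=np.c_[uv,np.ones(len(uv))]@np.linalg.inv(m["K"]).T
    d=(d*[1,-1,-1])@rot(m).T; p=np.array(m["position"]); return (p+d*((z-p[2])/d[:,2])[:,None])[:,:2]
def proj(m,P):
    q=(np.atleast_2d(P)-np.array(m["position"]))@rot(m)*[1,-1,-1]; q=q@np.array(m["K"]).T; return q[:,:2]/q[:,2:]
def fit(pts):
    c=pts.mean(0)
    T=TEE.astype(np.float32).reshape(-1,1,2)
    def f(v):
        k,s=np.cos(v[2]),np.sin(v[2]); l=(pts-v[:2])@np.array([[k,-s],[s,k]])
        return np.mean([min(abs(cv2.pointPolygonTest(T,(float(a),float(b)),True)),15)**2 for a,b in l])
    r=min((minimize(f,[*c,y],method="Nelder-Mead",options=dict(initial_simplex=np.array([[*c,y],[c[0]+8,c[1],y],[c[0],c[1]+8,y],[*c,y+.3]]))) for y in np.arange(-3,3.2,.5)),key=lambda r:r.fun)
    return r.x,r.fun**.5
def contour(mask):
    c=max(cv2.findContours(mask.astype(np.uint8),cv2.RETR_EXTERNAL,cv2.CHAIN_APPROX_NONE)[0],key=cv2.contourArea); return c
E
python3 - <<'E'
from h import *
im=cv2.imread("pics/top.png"); m=imaging.camera_model("top"); g=im.max(2).astype(int); sat=g-im.min(2)
new=np.zeros(g.shape,bool); new[148:195,133:181]=((sat<45)&(g>90))[148:195,133:181]
old=np.zeros(g.shape,bool); old[150:198,386:436]=(g<110)[150:198,386:436]
out=im.copy()
for n,mk,z in(("new",new,15),("old",old,22)):
    c=contour(mk); v,e=fit(back(m,c[:,0],z)); print(n,mk.sum(),v,e)
    k,s=np.cos(v[2]),np.sin(v[2]); w=TEE@np.array([[k,s],[-s,k]])+v[:2]
    cv2.polylines(out,[np.round(proj(m,np.c_[w,np.full(8,z)])).astype(int)],1,(0,255,0) ,1)
# tray & board checks
print("tray corners z35",back(m,[[71,124],[257,150],[248,212],[56,184]],35).round())
print("board edge l/r/t/b z12",back(m,[[345,178],[474,180],[410,117],[410,244]],12).round())
A=cv2.resize(im[115:220,50:262],None,fx=3.7,fy=3.7,interpolation=2)
B=cv2.resize(np.hstack([out[135:215,110:200],out[135:215,366:456]]),(784,349),interpolation=2)[:200+12]
B=cv2.resize(np.hstack([out[140:200,120:200],out[145:205,371:451]]),(533,200),interpolation=2)
B=cv2.copyMakeBorder(B,0,0,0,A.shape[1]-533,cv2.BORDER_CONSTANT)
cv2.imwrite("pics/crop.png",np.vstack([A,B]))
E
```

```text
new 432 [541.94847026 223.92307234   3.29241434] 1.5791252745490054
old 784 [ 5.21646291e+02 -3.55179176e+02 -3.01059823e-01] 6.623301367012927
tray corners z35 [[635. 412.]
 [576. -10.]
 [435.  10.]
 [496. 436.]]
board edge l/r/t/b z12 [[ 517. -212.]
 [ 514. -508.]
 [ 664. -369.]
 [ 367. -352.]]
```

View pics/crop.png

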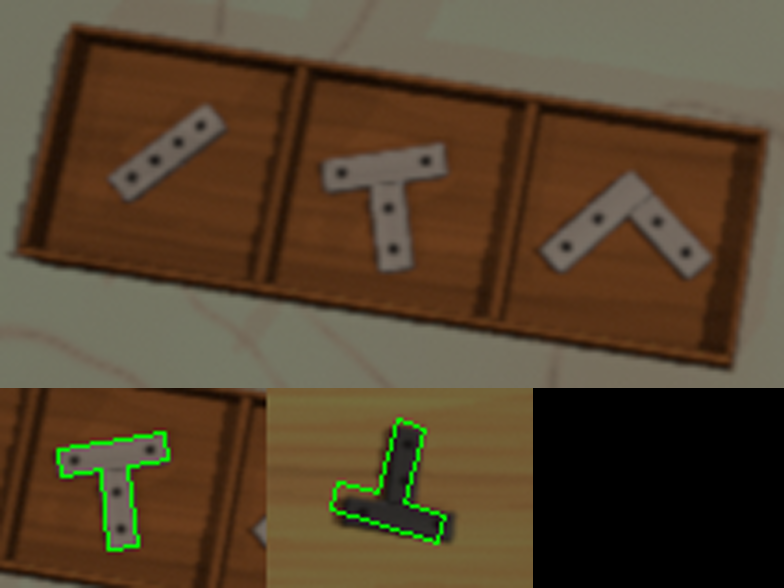

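The crop confirms the strip, T and L left to right in the tray. The new T fit overlays well. The board part is a T, but its fit is off because of a poor mask. I'll refit it, check the IK and approach.

Run:
```python
from h import *
im=cv2.imread("pics/top.png"); m=imaging.camera_model("top"); g=im.max(2).astype(int); 
for th in (75,85,95):
    old=np.zeros(g.shape,bool); old[150:198,386:436]=(g<th)[150:198,386:436]
    print(th,old.sum(),*fit(back(m,contour(old)[:,0],22)))
new=np.array([541.95,223.92]); yb=3.2924
u=np.array([np.cos(yb),np.sin(yb)]); gp=new+14*u; print("grasp",gp)
for y in (yb-np.pi,yb,yb-2*np.pi):
    print(y,[None if q is None else np.round(q,2) for q in (solve_ik([*p],[np.pi,0,y]) for p in ([*gp,150],[*gp,7],[430,-360,150],[430,-360,14]))])
```

```text
75 572 [ 5.17484563e+02 -3.57371506e+02 -1.56912796e-01] 1.268797455768375
85 623 [ 5.17690229e+02 -3.56749169e+02 -1.63791341e-01] 1.8953744215064832
95 652 [ 5.17697920e+02 -3.57216558e+02 -1.60965366e-01] 2.3221800769526393
grasp [528.1088985 221.8166909]
0.1508073464102071 [array([ 0.27,  0.41, -0.21,  0.95,  0.  , -3.02]), array([ 0.27,  0.57, -0.37,  0.64,  0.  , -3.02]), array([-0.83,  0.39, -0.25,  0.94,  0.  ,  2.16]), array([-0.83,  0.54, -0.4 ,  0.63,  0.  ,  2.16])]
3.2924 [array([ 0.27,  0.41, -0.21,  0.95,  0.  ,  0.12]), array([ 0.27,  0.57, -0.37,  0.64,  0.  ,  0.12]), array([-0.83,  0.39, -0.25,  0.94,  0.  , -0.98]), array([-0.83,  0.54, -0.4 ,  0.63,  0.  , -0.98])]
-2.990785307179586 [array([ 0.27,  0.41, -0.21,  0.95,  0.  ,  0.12]), array([ 0.27,  0.57, -0.37,  0.64,  0.  ,  0.12]), array([-0.83,  0.39, -0.25,  0.94,  0.  , -0.98]), array([-0.83,  0.54, -0.4 ,  0.63,  0.  , -0.98])]
```

The old T is at (518,-357) with yaw -0.16, near the board centre as expected. I'll grasp the new T.

Run:
```python
from h import *
yb=3.2924; g=[528.1,221.8]; o=[np.pi,0,yb]
bot.move_ptp([*g,120],o); bot.grip(0.55,40)
cv2.imwrite("pics/w1.png",imaging.capture("wrist"))
print("hit",bot.movel([*g,45],max_speed=150), bot.movel([*g,7],max_speed=50,threshold=6))
s=bot.get_state(); print(s["t"],s["tcp_pos"],s["opening"],s["contact_force"])
bot.grip(0,40); s=bot.get_state(); print(s["t"],s["opening"],s["gripper_force"],s["contact_force"])
bot.movel([*g,30],max_speed=80); s=bot.get_state(); print(s["t"],s["opening"],s["gripper_force"],s["contact_force"])
cv2.imwrite("pics/grasp.png",np.hstack([cv2.resize(cv2.imread("pics/w1.png"),(400,300)),cv2.resize(imaging.capture("wrist"),(400,300))]))
```

```text
hit False False
3.675 [528.30948302 221.86724389   7.13544828] 0.5504322038422027 [-0.11231124 -0.74469502 -0.1032415 ]
4.1833 0.0006554102340590572 0.0 [ 0.82880565 -0.46770028 -0.30012386]
4.625 -0.0021134699518854535 0.0 [ 0.77437498  0.54748165 -0.93477146]
```

View pics/grasp.png

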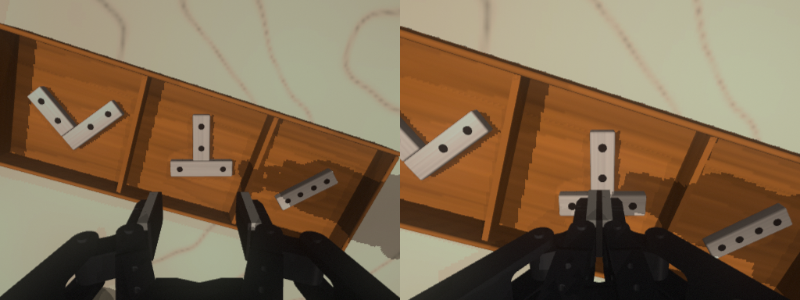

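The wrist view shows that the fingers shut on nothing, and the T still lies in its compartment. I'll re-measure it with the wrist camera against the TCP projection.

Run:
```python
from h import *
m=imaging.camera_model("wrist"); print({k:np.round(v,3).tolist() for k,v in m.items() if k not in("K",)},np.round(m["K"],1).tolist())
s=bot.get_state(); print(s["tcp_pos"],s["orientation"])
im=imaging.capture("wrist"); t=imaging.capture("top")
v=[541.95,223.92,3.2924]; k,c=np.cos(v[2]),np.sin(v[2]); w=TEE@np.array([[k,c],[-c,k]])+v[:2]
out=im.copy(); cv2.polylines(out,[np.round(proj(m,np.c_[w,np.full(8,15)])).astype(int)],1,(0,255,0),1)
p=proj(m,s["tcp_pos"])[0]; print("tcp px",p); cv2.circle(out,tuple(np.round(p).astype(int)),4,(0,0,255),1)
p=proj(m,[[528.1,221.8,15]])[0]; cv2.circle(out,tuple(np.round(p).astype(int)),4,(255,0,0),1)
tc=cv2.resize(t[135:205,110:200],(494,384),interpolation=2)
cv2.imwrite("pics/chk.png",cv2.resize(np.hstack([out,tc]),(800,305)))
```

```text
{'position': [449.986, 209.413, 202.539], 'rotation': [-0.311, -0.001, 1.722]} [[315.0, 0.0, 254.7], [0.0, 315.0, 197.8], [0.0, 0.0, 1.0]]
[528.21909057 221.84052236  30.18396219] [ 3.14151236e+00  5.04223907e-04 -2.99079720e+00]
tcp px [255.32771235 235.62664166]
```

View pics/chk.png

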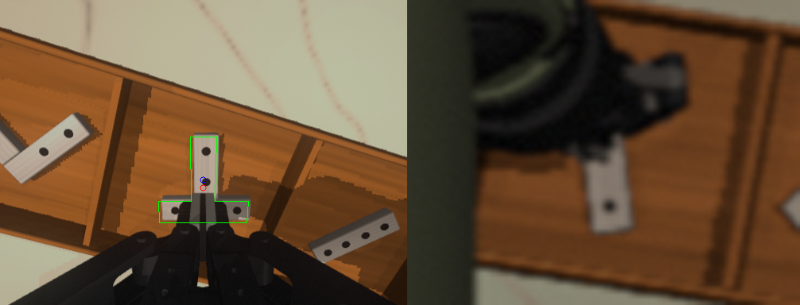

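The bracket sits exactly where predicted, but the visible fingertips end at about (203,193) in this picture, short of the TCP mark at (203,187). I'll enlarge with a projected pad outline.

Run:
```python
from h import *
s=bot.get_state(); T=np.array(s["tcp_pos"]); R=Ro.from_euler("xyz",s["orientation"]).as_matrix()
cr=[]
for n,(u0,v0,u1,v1) in (("wrist",(190,170,320,300)),("top",(130,130,190,190)),("scene",(295,140,355,200))):
    im=imaging.capture(n); m=imaging.camera_model(n); k=(390 if n=="wrist" else 390)/(u1-u0)
    c=cv2.resize(im[v0:v1,u0:u1],(390,390),interpolation=2); c=cv2.convertScaleAbs(c,alpha=1.6,beta=20)
    for zz,col in((0,(0,0,255)),(-20,(0,255,255)),(-40,(255,255,0))):
        q=proj(m,T+np.array([[-11,0,zz],[11,0,zz]])@R.T); q=np.round((q+.5-[u0,v0])*k).astype(int)
        cv2.line(c,tuple(map(int,q[0])),tuple(map(int,q[1])),col,1)
    cr.append(c)
cv2.imwrite("pics/tips.png",cv2.resize(np.hstack(cr),(798,266),interpolation=3))
```

```text
(no output)
```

View pics/tips.png

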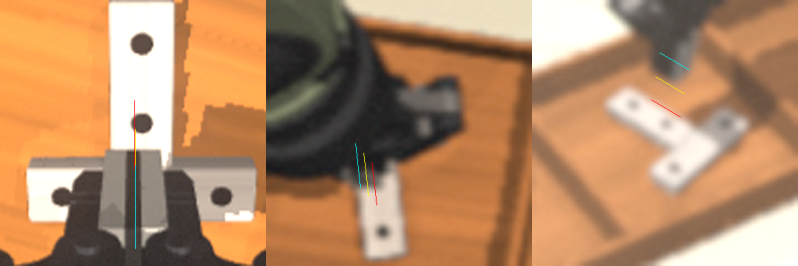

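Run:
```python
from h import *
w,t,sc=[imaging.camera_model(n) for n in("wrist","top","scene")]
for z in(15,30,40,50,60): print(z,"wrist",back(w,[[256,243.3]],z).round(1),"top",back(t,[[155.3,169.5]],z).round(1),
 "scene tip L/R",back(sc,[[295+(655-532)*60/266,140+68*60/266]],z).round(1),back(sc,[[295+(690-532)*60/266,140+77*60/266]],z).round(1))
```

```text
15 wrist [[539.7 224. ]] top [[534.4 221.5]] scene tip L/R [[490.2 253.4]] [[509.9 265.3]]
30 wrist [[532.5 222.8]] top [[530.9 218.5]] scene tip L/R [[500.4 240.9]] [[519.7 252.6]]
40 wrist [[527.7 222.1]] top [[528.6 216.4]] scene tip L/R [[507.2 232.6]] [[526.3 244.1]]
50 wrist [[522.9 221.3]] top [[526.2 214.4]] scene tip L/R [[514.  224.3]] [[532.8 235.7]]
60 wrist [[518.1 220.5]] top [[523.9 212.4]] scene tip L/R [[520.8 216. ]] [[539.3 227.2]]
```

Scene and wrist views agree that the pads are laterally right, at x≈528 and about 20 mm wide. Their ends sit roughly 20–25 mm higher than the reported TCP, so the fingers closed above the part. I'll measure this with a gentle guarded touch of the shut fingers on the stem, whose top is at z = 15.

Run:
```python
from h import *
g=[528.1,221.8]
bot.movel([*g,5],max_speed=80,threshold=4)
h=bot.movel([*g,-14],max_speed=20,threshold=4); s=bot.get_state(); z=s["tcp_pos"][2]
print(h,z,s["contact_force"],s["t"])
bot.movel([*g,max(z,0)+25],max_speed=100); print(bot.get_state()["tcp_pos"],bot.get_state()["t"])
```

```text
True -14.139066655789817 [-0.90123771  0.22422715  5.53896873] 6.325
[527.94347957 221.74592339  24.82365129] 6.875
```

The stem top was touched at TCP z = -14.1, so the real tips are 29 mm behind the reported TCP, consistent with the wrist view. I'll regrasp accordingly.

Run:
```python
from h import *
g=[528.1,221.8]
bot.grip(0.55,40)
bot.movel([*g,0],max_speed=100,threshold=8)
h=bot.movel([*g,-23],max_speed=30,threshold=6); s=bot.get_state(); print(h,s["tcp_pos"],s["contact_force"],s["t"])
bot.grip(0,40); s=bot.get_state(); print(s["opening"],s["gripper_force"],s["contact_force"])
if s["opening"]>.1:
    bot.movel([*g,5],max_speed=80); s=bot.get_state(); print(s["t"],s["opening"],s["gripper_force"],s["contact_force"])
    cv2.imwrite("pics/g2.png",np.hstack([cv2.resize(imaging.capture(n),(400,300)) for n in("wrist","scene")]))
```

```text
False [528.21371766 221.82684861 -22.9166012 ] [-0.18973549  0.12554305 -0.00513409] 8.7
0.2195375783216084 39.525439739227295 [ 0.10338593 -0.35888493  2.78428575]
9.5583 0.2244572367074364 39.08166289329529 [-0.32314624  0.18119328 -2.98182499]
```

View pics/g2.png

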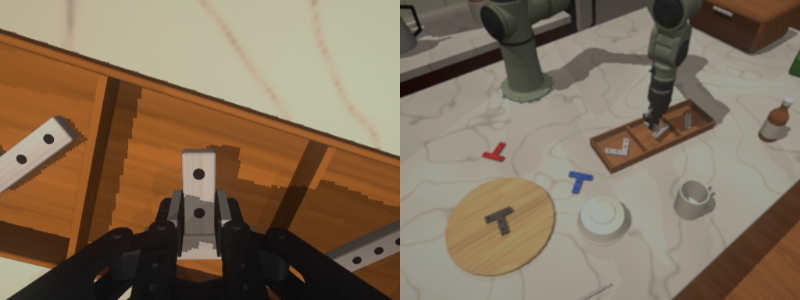

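The T is held, with opening 0.22 (about 19 mm) and 39 N. I'll carry it to the board and lower it under guard.

Run:
```python
from h import *
old=np.array([517.6,-357]); yo=-.16; u=-np.array([np.cos(yo),np.sin(yo)])
p=old+80*u+14*u; print(p)
bot.movel([528.1,221.8,120],max_speed=150)
bot.move_ptp([*p,110],[np.pi,0,yo+np.pi]); s=bot.get_state(); print(s["t"],s["opening"],s["gripper_force"])
if s["opening"]>.1:
    bot.movel([*p,0],max_speed=120)
    h=bot.movel([*p,-16.5],max_speed=25,threshold=5); s=bot.get_state(); print(h,s["tcp_pos"],s["contact_force"],s["t"])
    bot.grip(0.5,40); bot.dwell(.2)
    bot.movel([*p,110],max_speed=120); s=bot.get_state(); print(s["t"],s["contact_force"])
    bot.move_ptp([450,0,200],[np.pi,0,np.pi]); print(bot.get_state()["t"])
    im=imaging.capture("top"); cv2.imwrite("pics/top2.png",im)
    m=imaging.camera_model("top"); g=im.max(2).astype(int); sat=g-im.min(2); 
    k=np.zeros(g.shape,bool); k[165:245,360:450]=((sat<45)&(g>90))[165:245,360:450]; print(k.sum(),*fit(back(m,contour(k)[:,0],22)))
    k[:]=0; k[150:198,386:436]=(g<75)[150:198,386:436]; print("old",*fit(back(m,contour(k)[:,0],22)))
    cv2.imwrite("pics/end.png",np.hstack([cv2.resize(im[110:250,335:480],(400,386)),cv2.resize(imaging.capture("scene")[190:384,20:221],(400,386))]))
```

```text
[ 424.80063536 -342.02408858]
12.6333 0.22071763989029639 39.08977210521698
True [ 424.55708746 -341.77651077  -15.56818186] [0.27699519 0.39460914 4.76570723] 14.3
16.0583 [-0.51842661  0.40124533 -0.35200918]
17.3917
1182 [ 384.75803605 -333.65239743   -2.13816042] 11.631057037784993
old [ 5.17271629e+02 -3.57806862e+02 -1.60016204e-01] 1.2724469402227903
```

View pics/end.png

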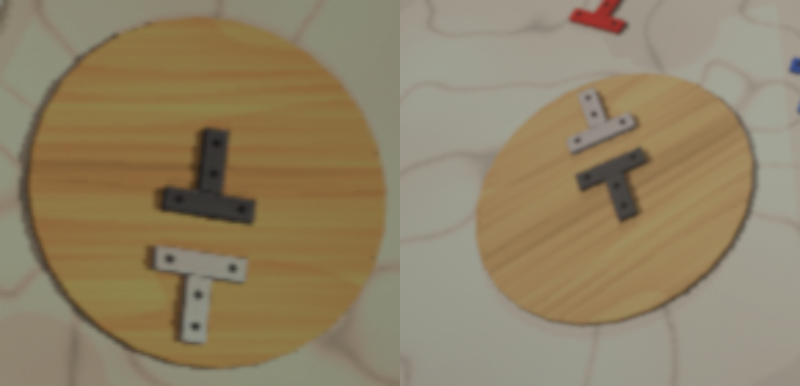

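The picture shows the new T flat on the board, back to back with the old one with a clear gap, about 80 mm between origins. The old T hasn't moved and the gripper is clear. The numeric fit for the new T was spoiled by counter pixels in its mask, but the picture is clear enough to rely on. Handing in.

```bash
python3 -c "
from bench import bot
print(bot.sign_off(), bot.get_state()['t'])"
```

```text
the job is handed in; nothing more can be done
the job is handed in; nothing more can be done
```

The new T bracket lies flat on the board, about 80 mm from the old T by the commanded placing and the final picture and not overlapping it; I never touched the L in the tray, and the job is handed in with about 17.4 s on the clock at the last reading.

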